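Pack the balance's weight set and close the case

ROBOT

A 6-joint arm with a two-finger parallel gripper is mounted at the origin on a cart in front of the work surface, level with it; the furniture and walls round the work are solid. World frame = base frame: x ahead of the robot, y to its left, z up, the work surface at z = 0. Lengths are in m, angles in degrees, forces in N, time in s.
With the tool pointing down it reaches from about 0.35 to 0.975 m from the base axis. Payload 17.4 kg.
Tool frame: the origin (TCP) lies at the centre of the arm's flange, where the gripper is bolted on; the fingertips stand 173 mm ahead of it and the grasp point (between the pads) lies 155 mm ahead of it; z points along the fingers, y is the line along which they close (so a half turn about z gives the same grasp; the last joint's range is limited). The gripper opens to 85 mm and grips with 20 to 120 N. Pads are 22 mm wide; open, the fingers measure 114 mm over their backs; the gripper's body (76 mm by 85 mm) begins 54 mm behind the grasp point. The pads swing forward as they close: fully open they stand 13 mm farther back than shut.
Start: joints at [-79.515, 6.646, 82.598, -0, 90.757, -2.166], TCP at [0.148, -0.659, 0.405] pointing down, gripper open.
Joint ranges: [-162.19, 162.19], [-47.58, 125.68], [4.15, 143.07], [-65.23, 245.23], [0.69, 171.88], [-170.13, 170.13]. Speed limits (degrees/s): [108.29, 108.29, 127.2, 180, 180, 180].

INTERFACE

Orientations are given as a 3x3 rotation matrix whose columns are the frame's x, y, z axes.
In Python, from plant import ctrl gives the robot as it stands.
- The arm moves only by the shell command python3 -m inch 'ROWS' [OPENING]. ROWS is a JSON object whose one key "plan" holds a list of rows, each a list of 4 numbers: the shift along the tool's x, y, z in mm, then the turn about the tool's z in rad. In form: {"plan": [[dx, dy, dz, yaw], ...]}. A call has exactly 5 rows; each row shifts and turns the commanded pose from where the row before left it, along the tool's axes as they then stand; what a row does not reach is not made up. A row lasts 1/12 s, in which the tool goes at most 41.7 mm and 7.16 degrees, less where a joint would pass 70% of its speed; a pose out of reach is approached as far as the arm can. A call is refused whole if a number of a shift passes 41.7 or a number of a turn 0.125, either way. A call with a gripper value outside its range is refused whole. OPENING is the finger opening in mm, from 0 to 85.4, set as the call begins (- or left out, the last holds). The fingers move at their own pace and stop on an object; the grip force is fixed at half the most. Time passes only in rows, so rows that do not move let the fingers close, or fill a call up. It gives the time, the measured TCP pose, the force, the opening and the grip force at its end, in the units of the state.
- ctrl.read_state(): the state, without advancing time (a new reading comes with each control period).
- ctrl.camera(name): name is "scene" or "side" or "wrist"; returns a dict with "color" (420x560x3 uint8, red, green, blue), "vertical_fov" (degrees; the focal length in pixels is half the picture's height over the tangent of half this angle, whatever the lens; pixels are square), "cx", "cy" (the principal point, pixels), "view" (4x4, takes a point from world to camera coordinates). Camera axes: x right, y down, z forward; pixel columns grow to the right and rows downward; lengths in m; the calibration is good to about 2 mm. A picture is of the moment at which its call begins. There is no depth.
- ctrl.sign_off(): hands the job in; it is judged then, once.
The state is a dict: "time": time; "joint_pos": joint angles; "joint_velocities": joint speeds; "joint_torque": joint torques, N m; "ee_pos": TCP position; "orientation": TCP orientation; "contact_force": force on the tool from outside, world axes, zero at the start; "ft_torque": the same for the moment, N m; "width": opening from 0.0 (shut) to 1.0 (fully open); "gripper_force": force on a finger pad.
Only numpy, scipy, OpenCV 4.12 (cv2) and the standard library are available. Lean on these libraries where they do the work, as an engineer would, in place of code of your own. Each camera call takes 0.05 s, during which the arm holds its last target. There are 200 camera calls.

TASK

Put the calibration weight set away: stand each of the three round knob weights upright in the pocket of the open wooden case that is made for its size (large, medium, small), lay the tweezers in the groove, then close the lid fully. Don't tip the weights over, and leave the hexagonal weight, the glass vial and the pen where they are; they don't belong to the set.

Things in the scene. Friction and masses are not known exactly. Their poses are not given: they have to be found in the camera images.
- weight_case: Fixed wooden case, grey foam insert: 124 (its x) x 172 (its y) x 37 mm without lid. Origin: centre of underside, on the bench. Front (brass catch) is -x; lid hinged on the rear top edge (x +62, z 37 mm). Insert surface at z 36 mm. It has three round pockets and a tweezers groove (see those things; all mm in this frame). In its own pocket a weight's top stands 24 mm above the insert.
- lid (a joint): Lid's hinge angle, rad: 0 closed; at the start 1.85 to 2.0 (open, leaning back); stop 2.1. A shell 124 x 172 x 30 mm, 24 mm deep inside, 140 g, hollow side to the case; a weight standing too high stops it. It stays open by its own weight above 1.3 rad and falls shut, damped, below 1.15 rad.
- lid_tab (a point): Middle of the brass thumb tab on the lid's front edge, 134 mm from the hinge line; tab 36 mm wide (case y), 5 mm thick, projecting 18 mm. With the lid open it points up; behind it (away from the robot), 10 mm below this point, the lid's 30 mm wide front wall is a ledge. Axes: x to the hinge, y as the case's, z out of the lid's outer face (back and down when open).
- weight_large: Large round steel knob weight, 200 g, upright: body 28 mm diameter to 35 mm high, neck 12 mm, knob 18 mm diameter from 44 mm to the top at 56 mm. Origin: centre of underside, z up. Its pocket in the case's frame: x +29, y +50 mm, 40 mm wide, floor at z 4 (32 deep).
- weight_medium: Medium round steel knob weight, 100 g, upright: body 22 mm diameter to 27 mm high, neck 10 mm, knob 15 mm diameter from 35 mm to the top at 44 mm. Origin: centre of underside, z up. Its pocket in the case's frame: x +29, y -48 mm, 34 mm wide, floor at z 16 (20 deep).
- weight_small: Small round steel knob weight, 50 g, upright: body 18 mm diameter to 20 mm high, neck 8 mm, knob 12 mm diameter from 27 mm to the top at 35 mm. Origin: centre of underside, z up. Its pocket in the case's frame: x +29, y +3 mm, 30 mm wide, floor at z 24 (12 deep).
- tweezers: Dark tweezers with bright tips, lying on their side: 130 mm long (their y), 12 wide, 9 high, 18 g. Origin: centre of underside. Their groove in the case's frame: centre x -24, y 0, 146 mm long along y, 24 wide, floor at z 27 (9 deep), either way round; a finger recess 36 mm wide in y, floor at z 23, crosses its middle from x -55 to +6.
- hex_weight: Not of the set: squat hexagonal steel weight, 32 mm across flats, 18 mm high, with a 16 mm knob, 33 mm high in all. Origin: centre of its underside.
- glass_vial: Not of the set: small glass vial with a black cap, 18 mm diameter, 44 mm high, standing. Origin: centre of its underside.
- pen: Not of the set: ball pen lying flat, 144 mm long along its y, 10 mm wide, 11 mm high. Origin: centre of its underside.

How it is judged:
By the outcome, as a careful person would: the job done as asked, in the order asked, and still so for the second after the job is handed in, with the robot touching nothing.
It also fails if it takes over 99 s, if anything falls off the work surface, if the arm or the gripper's body presses on something with over 40 N, if the wrist force passes 120 N, or if a joint passes its speed limit or range.

## Working session

There is one attempt and no reset: what is moved stays moved. The work goes in short steps, Python scripts to look and compute and a shell command to move; the robot and the scene stay as the last step left them, time stands still between calls to the robot, and variables do not carry over. Pictures are saved under pics/ and viewed, at most 14 in all, crops included, and the job is handed in when it is done.

```bash
ls; mkdir -p pics; cat > h.py <<'E'
import numpy as np,cv2,json
from plant import ctrl
def shot(n,tag):
    c=ctrl.camera(n); cv2.imwrite(f'pics/{tag}.png',c['color'][:,:,::-1])
    np.savez(f'pics/{tag}.npz',**{k:np.array(v) for k,v in c.items() if k!='name'}); return c
def load(tag): return dict(np.load(f'pics/{tag}.npz',allow_pickle=True))
def K(c):
    h=c['color'].shape[0]; f=h/2/np.tan(np.radians(float(c['vertical_fov']))/2); return f
def ray(c,u,v):
    V=np.array(c['view']); R=V[:3,:3]; o=-R.T@V[:3,3]
    d=R.T@np.array([(u-float(c['cx']))/K(c),(v-float(c['cy']))/K(c),1]); return o,d/np.linalg.norm(d)
def onz(c,u,v,z):
    o,d=ray(c,u,v); return o+d*(z-o[2])/d[2]
def tri(*a):
    A=np.zeros((3,3));b=np.zeros(3);L=[]
    for c,u,v in a:
        o,d=ray(c,u,v);P=np.eye(3)-np.outer(d,d);A+=P;b+=P@o;L.append((o,d))
    p=np.linalg.solve(A,b); return p,[round(1000*np.linalg.norm((np.eye(3)-np.outer(d,d))@(p-o)),1) for o,d in L]
def proj(c,p):
    q=np.array(c['view'])@np.append(p,1); return q[0]/q[2]*K(c)+float(c['cx']),q[1]/q[2]*K(c)+float(c['cy'])
E
python3 - <<'E'
from h import *
np.set_printoptions(precision=3,suppress=True)
for n in('scene','side','wrist'):
    c=shot(n,n+'0'); o,d=ray(c,280,210); print(n,c['vertical_fov'],c['cx'],c['cy'],o,d)
s=ctrl.read_state(); print(s)
E
```

```text
pics
scene 43.75220506193773 277.4108932006581 205.43160144109103 [1.094 0.592 1.379] [-0.37  -0.373 -0.851]
side 45.22962986086585 277.87472008367877 199.87630229502957 [0.01  0.914 0.718] [ 0.415 -0.732 -0.54 ]
wrist 67.50358236024087 286.11544316580864 213.47888547124447 [ 0.216 -0.642  0.373] [-0.259 -0.036 -0.965]
{'time': 0.15, 'joint_pos': array([-79.515,   6.667,  82.627,  -0.001,  90.759,  -2.166]), 'joint_velocities': array([-0.049, -0.047, -0.148,  0.009, -0.053,  0.017]), 'joint_torque': array([  0.   , -73.251, -63.285,  -0.   ,   0.005,   0.   ]), 'ee_pos': array([ 0.148, -0.659,  0.404]), 'orientation': array([[ 0.976,  0.219, -0.   ],
       [ 0.219, -0.976,  0.001],
       [ 0.   , -0.001, -1.   ]]), 'contact_force': array([-0.386,  0.523, -0.379]), 'ft_torque': array([ 0.047,  0.011, -0.007]), 'gripper_force': 0.0, 'width': 0.9964456580438795}
```

```bash
python3 -c "
import cv2,numpy as np
a=[cv2.imread(f'pics/{n}0.png') for n in('scene','side')]
for n,i in zip('ab',a): cv2.imwrite(f'pics/{n}.png',cv2.resize(i,(784,588),interpolation=cv2.INTER_CUBIC))"
```

```text
(no output)
```

View pics/a.png

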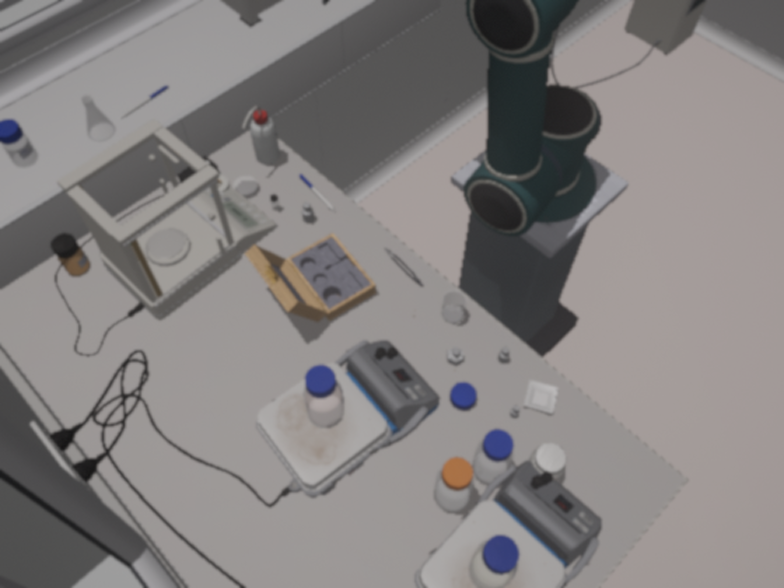

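View pics/b.png

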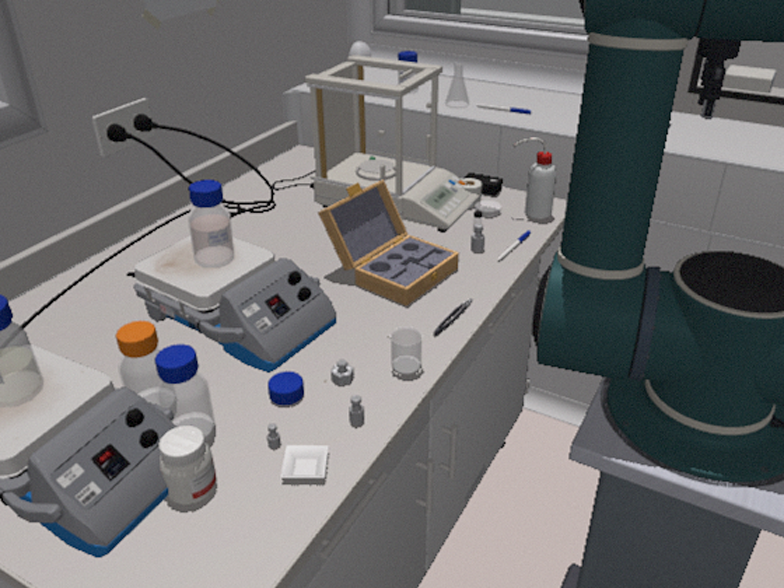

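The scene view (784-px scale) shows the case at (330,275) with its lid open toward the wall. The large weight is at (307,212), the vial at (275,202), the pen at (316,192), the tweezers at (404,266), the hex weight at (455,355), the medium weight at (505,354) and the small one at (515,411). In the side view they are at (478,238), (478,220), (514,245), (453,317), (342,372), (357,411) and (273,437).

```bash
python3 - <<'E'
from h import *
np.set_printoptions(precision=3,suppress=True)
A,B=load('scene0'),load('side0')
for n,a,b in [('large',(307,212),(478,238)),('vial',(275,202),(478,220)),('hex',(455,355),(342,372)),('med',(505,354),(357,411)),('small',(515,411),(273,437)),('tweez',(404,266),(453,317)),('pen',(316,192),(514,245)),
 ('tab',(271,276),(354,190))]:
    print(n,*tri((A,a[0]/1.4,a[1]/1.4),(B,b[0]/1.4,b[1]/1.4)),onz(A,a[0]/1.4,a[1]/1.4,0.01),onz(B,b[0]/1.4,b[1]/1.4,.01))
for t,c,box in [('ca',A,(150,110,320,260)),('cb',B,(165,120,345,330))]:
    x0,y0,x1,y1=box; print(t,box)
    im=c['color'][y0:y1,x0:x1,::-1]; s=min(790/(x1-x0),590/(y1-y0)); print(s)
    cv2.imwrite(f'pics/{t}.png',cv2.resize(im,None,fx=s,fy=s,interpolation=cv2.INTER_CUBIC))
E
```

```text
large [ 0.491 -0.3    0.024] [np.float64(0.2), np.float64(0.2)] [ 0.484 -0.31   0.01 ] [ 0.501 -0.325  0.01 ]
vial [ 0.525 -0.377  0.023] [np.float64(0.7), np.float64(0.7)] [ 0.519 -0.386  0.01 ] [ 0.534 -0.403  0.01 ]
hex [0.51  0.193 0.012] [np.float64(0.6), np.float64(0.6)] [0.508 0.191 0.01 ] [0.511 0.191 0.01 ]
med [0.437 0.265 0.02 ] [np.float64(0.6), np.float64(0.6)] [0.431 0.263 0.01 ] [0.443 0.257 0.01 ]
small [0.515 0.362 0.014] [np.float64(1.0), np.float64(1.0)] [0.513 0.36  0.01 ] [0.518 0.36  0.01 ]
tweez [ 0.426 -0.043  0.004] [np.float64(1.7), np.float64(1.7)] [ 0.427 -0.042  0.01 ] [ 0.422 -0.032  0.01 ]
pen [ 0.427 -0.345  0.004] [np.float64(0.8), np.float64(0.8)] [ 0.429 -0.341  0.01 ] [ 0.423 -0.332  0.01 ]
tab [ 0.7   -0.152  0.144] [np.float64(3.7), np.float64(3.7)] [ 0.66  -0.229  0.01 ] [ 0.862 -0.409  0.01 ]
ca (150, 110, 320, 260)
3.933333333333333
cb (165, 120, 345, 330)
2.8095238095238093
```

View pics/cb.png

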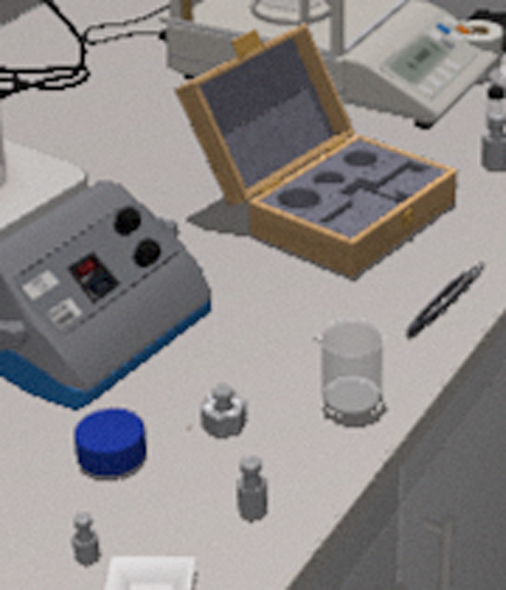

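View pics/ca.png

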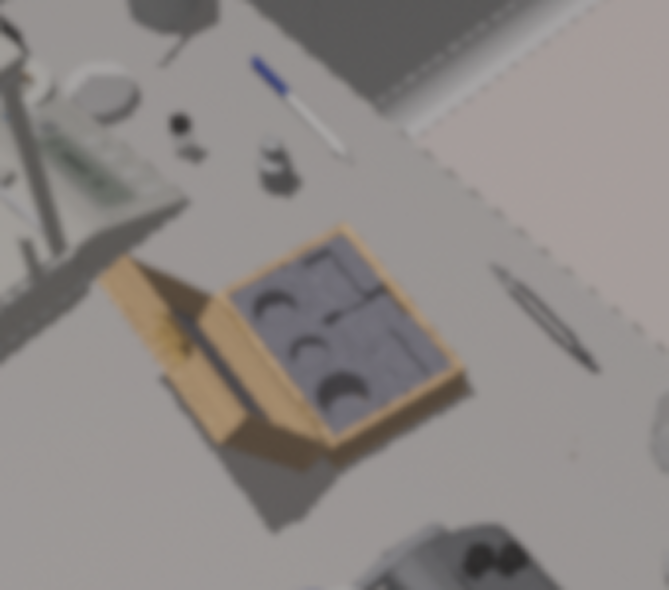

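The crops show the case pockets clearly. Large is nearest the robot's left, at ca (345,390), and the front edge runs (345,228) to (465,372) toward the robot. Next I work out the case yaw and move the wrist camera over the large weight and case.

```bash
cat /dev/null; python3 - <<'E'
from h import *
np.set_printoptions(precision=3,suppress=True)
A,B=load('scene0'),load('side0')
ca=[(345,228),(465,372),(335,445),(225,295)]
P=np.array([onz(A,150+u/3.933,110+v/3.933,.037) for u,v in ca]);print(P,P.mean(0))
cb=[(456,172),(354,264),(248,203)]
print(np.array([onz(B,165+u/2.81,120+v/2.81,.037) for u,v in cb]))
for i in range(4): print(np.linalg.norm(P[i]-P[i-1]),np.degrees(np.arctan2(*(P[i]-P[i-1])[1::-1])))
t=[(495,268),(597,371)]; T=np.array([onz(A,150+u/3.933,110+v/3.933,.005) for u,v in t]);print('tw',T,T.mean(0),np.degrees(np.arctan2(*(T[1]-T[0])[1::-1])))
E
```

```text
[[ 0.498 -0.201  0.037]
 [ 0.523 -0.034  0.037]
 [ 0.638 -0.055  0.037]
 [ 0.609 -0.218  0.037]] [ 0.567 -0.127  0.037]
[[ 0.49  -0.199  0.037]
 [ 0.5   -0.007  0.037]
 [ 0.637 -0.052  0.037]]
0.11314681779971489 171.39814371128742
0.1688057431960177 81.47924386173251
0.11735396707680114 -10.25842014125661
0.1654594732346067 -99.95912262033498
tw [[ 0.422 -0.105  0.005]
 [ 0.433  0.023  0.005]] [ 0.428 -0.041  0.005] 85.04846620006353
```

```bash
A='{"plan": [[21.7,-16.1,-2,0],[21.7,-16.1,-2,0],[21.7,-16.1,-2,0],[21.7,-16.1,-2,0],[21.7,-16.1,-2,0]]}'; 
python3 -m inch '{"plan": [[21.7,-16.1,-2,0],[21.7,-16.1,-2,0],[21.7,-16.1,-2,0],[21.7,-16.1,-2,0],[21.7,-16.1,-2,0]]}' 50
python3 -m inch '{"plan": [[21.7,-16.1,-2,0],[21.7,-16.1,-2,0],[21.7,-16.1,-2,0],[21.7,-16.1,-2,0],[21.7,-16.1,-2,0]]}'
python3 -m inch '{"plan": [[21.7,-16.1,-2,0],[21.7,-16.1,-2,0],[21.7,-16.1,-2,0],[21.7,-16.1,-2,0],[21.7,-16.1,-2,0]]}'
python3 -m inch '{"plan": [[21.7,-16.1,0,0],[21.7,-16.1,0,0],[21.7,-16.1,0,0],[21.7,-16.1,0,0],[21.7,-16.1,0,0]]}'
python3 -m inch '{"plan": [[0,0,0,-0.119],[0,0,0,-0.119],[0,0,0,-0.119],[0,0,0,-0.119],[0,0,0,-0.119]]}'
python3 -m inch '{"plan": [[0,0,0,-0.119],[0,0,0,-0.119],[0,0,0,-0.119],[0,0,0,-0.119],[0,0,0,-0.119]]}'
python3 -m inch '{"plan": [[0,0,0,0],[0,0,0,0],[0,0,0,0],[0,0,0,0],[0,0,0,0]]}'
python3 - <<'E'
from h import *
np.set_printoptions(precision=4,suppress=True)
s=ctrl.read_state();print(s['ee_pos'],s['orientation'],s['joint_pos'])
c=shot('wrist','w1'); cv2.imwrite('pics/w1b.png',cv2.resize(c['color'][:,:,::-1],(784,588),interpolation=cv2.INTER_CUBIC))
print(ray(c,280,210))
E
```

```text
time: 0.57
ee_pos: [0.2367, -0.5553, 0.4145]
orientation: [[0.976, 0.219, -0.0], [0.219, -0.976, 0.0], [-0.0, -0.0, -1.0]]
contact_force: [0.2, -0.1, -0.1]
width: 0.59
gripper_force: 0.0
time: 0.98
ee_pos: [0.3249, -0.4529, 0.4246]
orientation: [[0.976, 0.219, -0.0], [0.219, -0.976, 0.0], [-0.0, -0.0, -1.0]]
contact_force: [0.1, -0.1, -0.1]
width: 0.587
gripper_force: 0.0
time: 1.4
ee_pos: [0.4132, -0.3505, 0.4347]
orientation: [[0.976, 0.219, -0.0], [0.219, -0.976, 0.0], [-0.0, -0.0, -1.0]]
contact_force: [0.1, -0.6, -1.5]
width: 0.587
gripper_force: 0.0
time: 1.82
ee_pos: [0.5015, -0.2482, 0.4346]
orientation: [[0.976, 0.219, -0.0], [0.219, -0.976, 0.0], [-0.0, -0.0, -1.0]]
contact_force: [0.3, -0.5, -0.3]
width: 0.588
gripper_force: 0.0
time: 2.23
ee_pos: [0.5008, -0.2493, 0.4345]
orientation: [[0.681, 0.732, -0.0], [0.732, -0.681, 0.0], [-0.0, -0.0, -1.0]]
contact_force: [-0.6, -0.1, 0.6]
width: 0.583
gripper_force: 0.0
time: 2.65
ee_pos: [0.5007, -0.2494, 0.4345]
orientation: [[0.153, 0.988, -0.0], [0.988, -0.153, 0.0], [0.0, -0.0, -1.0]]
contact_force: [0.1, -0.1, 0.4]
width: 0.585
gripper_force: 0.0
time: 3.07
ee_pos: [0.5008, -0.2494, 0.4347]
orientation: [[0.161, 0.987, -0.0], [0.987, -0.161, -0.0], [-0.0, -0.0, -1.0]]
contact_force: [-0.4, 0.1, 0.5]
width: 0.582
gripper_force: 0.0
[ 0.5008 -0.2494  0.4347] [[ 0.1612  0.9869 -0.    ]
 [ 0.9869 -0.1612 -0.    ]
 [-0.     -0.     -1.    ]] [-29.0835  -8.1769  94.5162  -0.001   93.6622 -19.8088]
(array([ 0.5126, -0.1805,  0.4035]), array([-0.0614, -0.2531, -0.9655]))
```

View pics/w1b.png

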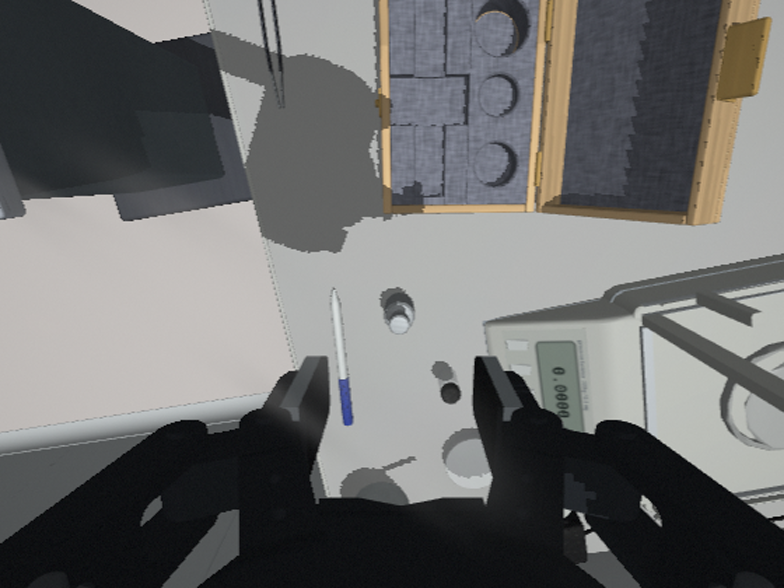

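The wrist view shows the large weight's knob at (400,325) on the 784-px scale. The pen is at (340,350), the vial at (447,390), and the case's rear pockets are at (500,27), (498,95) and (495,163). I shift along tool x for the second view.

```bash

python3 -m inch '{"plan": [[24,0,0,0],[24,0,0,0],[24,0,0,0],[24,0,0,0],[24,0,0,0]]}' >/dev/null
python3 -m inch '{"plan": [[0,0,0,0],[0,0,0,0],[0,0,0,0],[0,0,0,0],[0,0,0,0]]}' |head -2
python3 - <<'E'
from h import *
np.set_printoptions(precision=4,suppress=True)
c=shot('wrist','w2'); cv2.imwrite('pics/w2b.png',cv2.resize(c['color'][:,:,::-1],(784,588),interpolation=cv2.INTER_CUBIC))
E
```

```text
time: 3.95
ee_pos: [0.5198, -0.1317, 0.4347]
```

View pics/w2b.png

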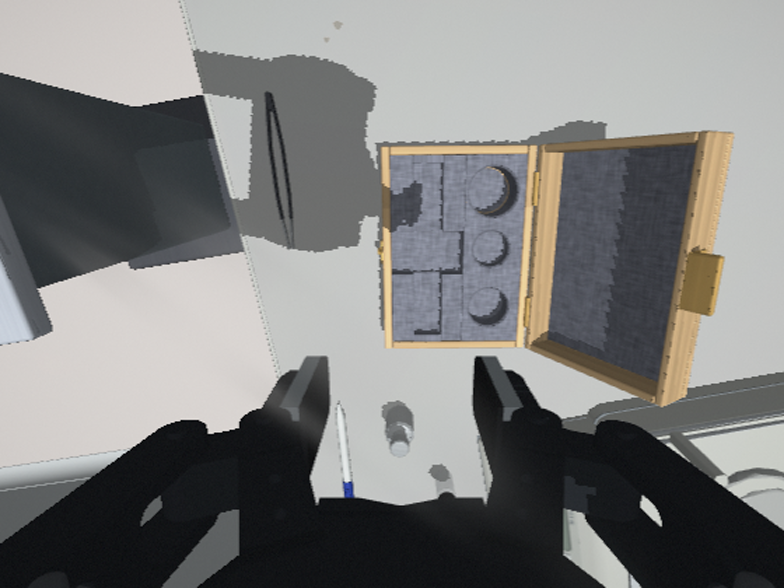

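The second view (784-px scale) has pocket rims centred near (493,191) large, (490,248) small and (488,306) medium. The tweezers run (268,94) to (291,246), the knob is at (400,449) and the tab at (705,283).

```bash
cat > case.py <<'E'
from h import *
E
python3 - <<'E'
from h import *
np.set_printoptions(precision=4,suppress=True)
a,b=load('w1'),load('w2'); q=1/1.4
for n,p,r in [('L',(500,27),(493,191)),('S',(498,95),(490,248)),('M',(495,163),(488,306)),('knob',(399,325),(400,449)),('tab',(745,60),(705,283)),('caseBL',(388,209),(386,347)),('tabtop',(753,25),(705,283))]:
    print(n,*tri((a,p[0]*q,p[1]*q),(b,r[0]*q,r[1]*q)))
P=[onz(b,u*q,v*q,.036) for u,v in[(493,191),(490,248),(488,306)]];print(np.array(P))
C=np.array([onz(b,u*q,v*q,.037) for u,v in[(381,148),(386,347),(529,347),(534,147)]]);print('case',C,C.mean(0))
d=C[0]-C[1];print('yaw',np.degrees(np.arctan2(*d[1::-1]))-90,[np.linalg.norm(C[i]-C[i-1]) for i in range(4)])
ax=P[0]-P[2];print('yaw pockets',np.degrees(np.arctan2(*ax[1::-1]))-90,np.linalg.norm(ax))
# tweezers mask
g=b['color'].astype(int).sum(2);m=np.zeros(g.shape,np.uint8);m[60:180,180:215]=(g[60:180,180:215]<150)
n,l,s,c=cv2.connectedComponentsWithStats(m);k=1+s[1:,4].argmax();print('tw',s[k],c[k])
ys,xs=np.where(l==k);W=np.array([onz(b,x,y,.006)[:2] for x,y in zip(xs,ys)])
mu=W.mean(0);v=np.linalg.svd(W-mu,full_matrices=0)[2][0];t=(W-mu)@v;print(mu,np.degrees(np.arctan2(v[1],v[0])),t.min(),t.max(),mu+v*(t.min()+t.max())/2)
E
```

```text
L [ 0.6036 -0.0871  0.0316] [np.float64(0.7), np.float64(0.7)]
S [ 0.5966 -0.1335  0.0325] [np.float64(0.1), np.float64(0.1)]
M [ 0.5888 -0.1833  0.0354] [np.float64(0.3), np.float64(0.3)]
knob [ 0.4921 -0.2994  0.0549] [np.float64(0.4), np.float64(0.4)]
tab [ 0.6993 -0.1523  0.1493] [np.float64(0.5), np.float64(0.5)]
caseBL [ 0.4968 -0.2044  0.0426] [np.float64(1.4), np.float64(1.4)]
tabtop [ 0.6797 -0.1417  0.1795] [np.float64(0.2), np.float64(0.2)]
[[ 0.6034 -0.0869  0.036 ]
 [ 0.5961 -0.1329  0.036 ]
 [ 0.589  -0.1832  0.036 ]]
case [[ 0.5194 -0.0399  0.037 ]
 [ 0.4949 -0.2064  0.037 ]
 [ 0.6209 -0.2267  0.037 ]
 [ 0.6386 -0.0584  0.037 ]] [ 0.5685 -0.1329  0.037 ]
yaw -8.368262348339456 [np.float64(0.12064671871056776), np.float64(0.16829148492787988), np.float64(0.1276051415468659), np.float64(0.16924795242888632)]
yaw pockets -8.506141336230684 0.09737667122179208
tw [190  66  19  90 336] [197.2083 107.0744]
[ 0.4293 -0.0257] -94.76883425522055 -0.046101559016406155 0.05665010799100096 [ 0.4289 -0.031 ]
```

Checks: knob top at 0.055 (expected 0.056), pocket spacing 97.4 mm (expected 98), case yaw −8.4°. Moving to the large weight.

```bash

python3 -m inch '{"plan": [[-34,0,0,0],[-34,0,0,0],[-34,0,0,0],[-34,0,0,0],[-34,0,0,0]]}' 40 >/dev/null
python3 -m inch '{"plan": [[0,0,33,-0.016],[0,0,33,0],[0,0,33,0],[0,0,33,0],[0,0,33,0]]}' > /dev/null
python3 -m inch '{"plan": [[0,0,8,0],[0,0,0,0],[0,0,0,0],[0,0,0,0],[0,0,0,0]]}' 
python3 - <<'E'
from h import *
np.set_printoptions(precision=4,suppress=True)
A=shot('scene','s3');B=shot('side','d3');c=shot('wrist','w3'); cv2.imwrite('pics/w3b.png',c['color'][:,:,::-1])
s=ctrl.read_state();R=s['orientation'];g=s['ee_pos']+R[:,2]*.155
print(g,'expected knob px',proj(c,np.array([.4921,-.2994,.056])))
b=load('w2');
for u,v in [(268,94),(291,246)]: print(onz(b,u/1.4,v/1.4,.005))
E
```

```text
time: 5.25
ee_pos: [0.4932, -0.2991, 0.2641]
orientation: [[0.144, 0.99, 0.003], [0.99, -0.144, -0.002], [-0.001, 0.003, -1.0]]
contact_force: [0.1, 1.0, 0.1]
width: 0.47
gripper_force: 0.0
[ 0.4932 -0.299   0.1079] expected knob px (np.float64(283.12545336472317), np.float64(246.89944109863765))
[0.4329 0.0191 0.005 ]
[ 0.423 -0.108  0.005]
```

View pics/w3b.png

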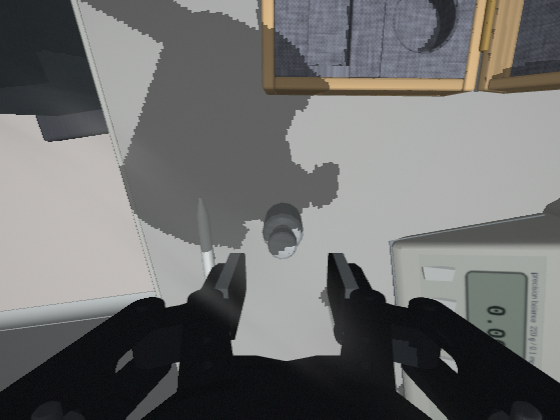

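Knob at (283,243) is centred between the fingers (expected 283,247). Descending, gripping and lifting.

```bash

python3 -m inch '{"plan": [[1,-1,18,0],[0,0,16,0],[0,0,11,0],[0,0,6,0],[0,0,1.5,0]]}' > /dev/null
python3 -m inch '{"plan": [[0,0,0,0],[0,0,0,0],[0,0,0,0],[0,0,0,0],[0,0,0,0]]}' |head -4
python3 -m inch '{"plan": [[0,0,0,0],[0,0,0,0],[0,0,0,0],[0,0,0,0],[0,0,0,0]]}' 5
python3 -m inch '{"plan": [[0,0,0,0],[0,0,0,0],[0,0,0,0],[0,0,0,0],[0,0,0,0]]}' 
python3 -m inch '{"plan": [[0,0,-4,0],[0,0,-14,0],[0,0,-24,0],[0,0,-24,0],[0,0,-14,0]]}'
```

```text
time: 6.23
ee_pos: [0.492, -0.2977, 0.2097]
orientation: [[0.144, 0.99, 0.001], [0.99, -0.144, -0.0], [-0.0, 0.001, -1.0]]
contact_force: [0.2, -0.5, -0.3]
time: 6.65
ee_pos: [0.492, -0.2977, 0.2095]
orientation: [[0.144, 0.99, 0.0], [0.99, -0.144, -0.0], [-0.0, 0.0, -1.0]]
contact_force: [-2.1, 0.5, 5.6]
width: 0.182
gripper_force: 58.6
time: 7.07
ee_pos: [0.492, -0.2977, 0.2095]
orientation: [[0.144, 0.99, 0.0], [0.99, -0.144, -0.0], [-0.0, 0.0, -1.0]]
contact_force: [-2.6, 0.0, 5.2]
width: 0.18
gripper_force: 58.6
time: 7.48
ee_pos: [0.4921, -0.2977, 0.2927]
orientation: [[0.143, 0.99, 0.002], [0.99, -0.143, -0.001], [-0.001, 0.002, -1.0]]
contact_force: [1.0, 0.3, -1.3]
width: 0.179
gripper_force: 58.6
```

```bash

python3 -m inch '{"plan": [[12,4,0,0],[25,9,0,0],[28,10,0,0],[28,10,0,0],[28,10,0,0]]}' > /dev/null
python3 -m inch '{"plan": [[28,10,0,0],[28,10,0,0],[26,9,0,0],[14,5,0,0],[8,3,0,0]]}' > /dev/null
python3 -m inch '{"plan": [[0,0,0,0],[0,0,0,0],[0,0,0,0],[0,0,0,0],[0,0,0,0]]}'
python3 - <<'E'
from h import *
np.set_printoptions(precision=4,suppress=True)
c=shot('wrist','w4');B=shot('side','d4');A=shot('scene','s4')
p=np.array([.604,-.0868,.036]);R=lambda *q:tuple(round(float(x)) for x in q)
print('pocket px',proj(c,p),proj(B,p))
u,v=R(*proj(B,p)); k=cv2.resize(B['color'][v-90:v+50,u-70:u+70,::-1],None,fx=4,fy=4,interpolation=cv2.INTER_CUBIC)
w=cv2.resize(c['color'][:,120:400,::-1],None,fx=0.8,fy=.8) if 0 else c['color'][:,180:380,::-1]
h=np.zeros((560,760,3),np.uint8);h[:560,:560]=k;h[:420,560:760]=w;cv2.imwrite('pics/m4.png',h);print(u,v)
E
```

```text
time: 8.73
ee_pos: [0.6031, -0.0873, 0.2893]
orientation: [[0.145, 0.989, 0.0], [0.989, -0.145, -0.0], [-0.0, 0.0, -1.0]]
contact_force: [0.0, -0.2, -2.0]
width: 0.185
gripper_force: 58.6
pocket px (np.float64(286.49374170774945), np.float64(222.35130421155407)) (np.float64(270.87001621725585), np.float64(189.70465254205774))
271 190
```

View pics/m4.png

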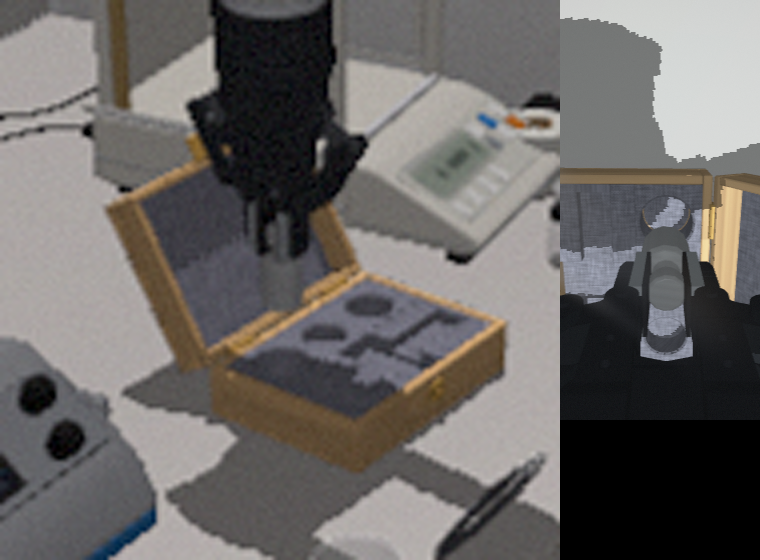

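The weight hangs upright over its pocket (side crop (285,290), lid clear). Lowering.

```bash

python3 -m inch '{"plan": [[0,1,20,0],[0,0,20,0],[0,0,17,0],[0,0,9,0],[0,0,5,0]]}' > /dev/null
python3 -m inch '{"plan": [[0,0,2,0],[0,0,1,0],[0,0,1,0],[0,0,0,0],[0,0,0,0]]}'
```

```text
time: 9.72
ee_pos: [0.6045, -0.0866, 0.2149]
orientation: [[0.144, 0.99, 0.001], [0.99, -0.144, -0.0], [0.0, 0.001, -1.0]]
contact_force: [0.7, -0.0, -2.5]
width: 0.176
gripper_force: 58.7
```

```bash

python3 -m inch '{"plan": [[0,0,1,0],[0,0,0.5,0],[0,0,0,0],[0,0,0,0],[0,0,0,0]]}'
python3 -m inch '{"plan": [[0,0,0,0],[0,0,0,0],[0,0,0,0],[0,0,0,0],[0,0,0,0]]}' 34
python3 -m inch '{"plan": [[0,0,-5,0],[0,0,-10,0],[0,0,-20,0],[0,0,-30,0],[0,0,-35,0]]}' 40
python3 - <<'E'
from h import *
np.set_printoptions(precision=4,suppress=True)
c=shot('wrist','w5');cv2.imwrite('pics/w5b.png',c['color'][:,:,::-1])
A=load('scene0');B=load('side0')
# refine medium/small by dark-weight silhouettes
for n,a,b in [('med',(505,354),(357,411)),('small',(515,411),(273,437))]:
    for c,p in((A,a),(B,b)):
        u,v=[round(x/1.4) for x in p]; r=22
        g=cv2.cvtColor(c['color'],cv2.COLOR_RGB2GRAY)[v-r:v+r,u-r:u+r]
        m=(g<np.median(g)-25).astype(np.uint8); k,l,s,ce=cv2.connectedComponentsWithStats(m)
        i=l[r,r] if l[r,r] else 1+s[1:,4].argmax(); print(n,s[i]+[u-r,v-r,0,0,0],ce[i]+[u-r,v-r])
E
```

```text
time: 10.13
ee_pos: [0.6046, -0.0866, 0.2135]
orientation: [[0.143, 0.99, 0.001], [0.99, -0.143, -0.0], [-0.0, 0.001, -1.0]]
contact_force: [-2.6, 0.7, 6.1]
width: 0.183
gripper_force: 59.2
time: 10.55
ee_pos: [0.6044, -0.0866, 0.2126]
orientation: [[0.143, 0.99, -0.0], [0.99, -0.143, 0.0], [0.0, -0.0, -1.0]]
contact_force: [0.1, 0.4, 0.2]
width: 0.401
gripper_force: 0.0
time: 10.97
ee_pos: [0.604, -0.0865, 0.3134]
orientation: [[0.143, 0.99, -0.002], [0.99, -0.143, 0.0], [0.0, -0.002, -1.0]]
contact_force: [0.3, -0.5, 0.4]
width: 0.469
gripper_force: 0.0
med [356 251   9   9  57] [360.     255.4561]
med [249 283  12  23 207] [254.1932 294.7585]
small [364 292   7   7  33] [367.4545 295.3333]
small [190 303  11  19 140] [194.9643 312.7357]
```

View pics/w5b.png

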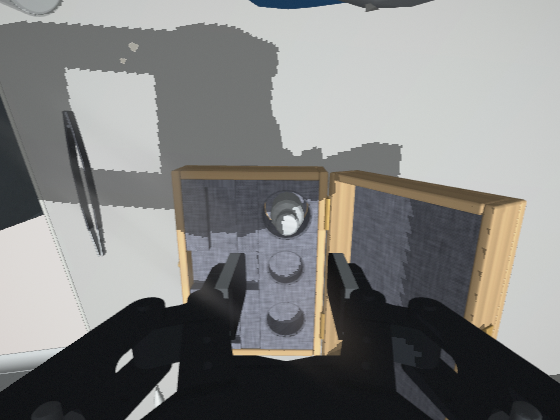

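The large weight stands in its pocket at (289,215) in the wrist view. Next I check the obstacles near the other weights and move there.

```bash

python3 -m inch '{"plan": [[0,0,-20,0],[0,0,-20,0],[0,0,-20,0],[20,-11,-20,0],[26,-14,-10,0]]}' > /dev/null
python3 -m inch '{"plan": [[29,-15,0,0],[29,-15,0,0],[29,-15,0,0],[29,-15,0,0],[29,-15,0,0]]}' > /dev/null
python3 -m inch '{"plan": [[29,-15,0,0],[29,-15,0,0],[29,-15,0,0],[29,-15,0,0],[28,-16,0,0]]}' > /dev/null
python3 -m inch '{"plan": [[0,0,0,0],[0,0,0,0],[0,0,0,0],[0,0,0,0],[0,0,0,0]]}' 
python3 - <<'E'
from h import *
np.set_printoptions(precision=3,suppress=True)
A=load('scene0');B=load('side0')
for n,a,b in [('bluecap bottle',(497,445),(178,363)),('orange',(457,473),(137,338)),('jar',(549,458),(182,443)),('disc',(463,397),(286,387)),('boat',(541,397),(305,464)),('beaker top',(453,300),(406,335))]:
    print(n,*tri((A,a[0]/1.4,a[1]/1.4),(B,b[0]/1.4,b[1]/1.4)))
c=shot('wrist','w6');cv2.imwrite('pics/w6b.png',c['color'][:,:,::-1])
E
```

```text
time: 12.68
ee_pos: [0.4787, 0.2694, 0.4029]
orientation: [[0.145, 0.989, 0.0], [0.989, -0.145, 0.0], [0.0, 0.0, -1.0]]
contact_force: [0.0, 0.4, -0.7]
width: 0.467
gripper_force: 0.0
bluecap bottle [0.635 0.4   0.125] [np.float64(0.1), np.float64(0.1)]
orange [0.724 0.386 0.127] [np.float64(0.8), np.float64(0.8)]
jar [0.566 0.475 0.075] [np.float64(0.2), np.float64(0.2)]
disc [0.566 0.267 0.012] [np.float64(1.3), np.float64(1.3)]
boat [0.451 0.377 0.006] [np.float64(0.5), np.float64(0.5)]
beaker top [0.438 0.114 0.059] [np.float64(0.1), np.float64(0.1)]
```

View pics/w6b.png

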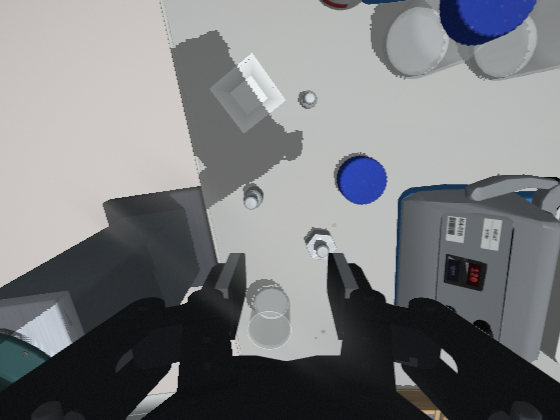

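Wrist view: medium knob (251,203), small (309,99), hex (320,248), beaker (270,305), bottles at upper right.

```bash
python3 - <<'E'
from h import *
np.set_printoptions(precision=4,suppress=True)
c=load('w6');B=load('side0');s=ctrl.read_state();R=s['orientation'];t=s['ee_pos']
g=cv2.cvtColor(c['color'],cv2.COLOR_RGB2GRAY)
for n,p,b,z,h in [('med',(251,203),(254.5,286),.044,.202),('small',(309,99),(194.5,305.5),.035,.195)]:
    u,v=p;P=onz(c,u,v,z);print(n,P,*tri((c,u,v),(B,*b)));d=R.T@(np.array([P[0],P[1],h])-t);print('tool delta',d*1000)
    k=cv2.resize(c['color'][v-25:v+25,u-35:u+35,::-1],None,fx=8,fy=8,interpolation=cv2.INTER_NEAREST);cv2.imwrite(f'pics/k{n}.png',k)
a=[cv2.imread(f'pics/k{n}.png') for n in('med','small')];cv2.imwrite('pics/kk.png',cv2.resize(np.vstack(a),None,fx=.7,fy=.7))
E
```

```text
med [0.4404 0.2643 0.044 ] [0.4393 0.2626 0.0362] [np.float64(0.1), np.float64(0.1)]
tool delta [-10.5729 -37.1475 200.8761]
small [0.5158 0.3603 0.035 ] [0.5164 0.3608 0.029 ] [np.float64(0.2), np.float64(0.2)]
tool delta [ 95.3214  23.5661 207.8985]
```

View pics/kk.png

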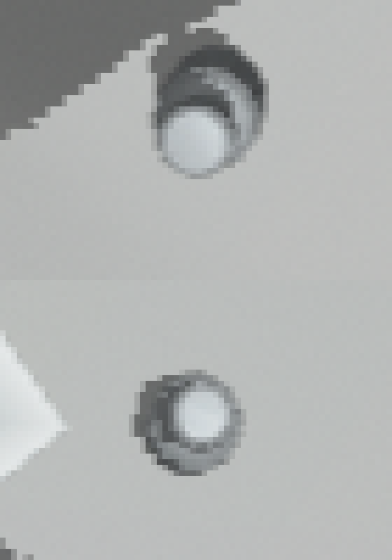

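Refined knob centres are medium (250.8,203) and small (310.3,98). Picking the medium first.

```bash

python3 -m inch '{"plan": [[-5,-18,20,0],[-5,-18,30,0],[0,-1,35,0],[0,0,35,0],[0,0,30,0]]}' 36 > /dev/null
python3 -m inch '{"plan": [[0,0,18,0],[0,0,0,0],[0,0,0,0],[0,0,0,0],[0,0,0,0]]}' 
python3 - <<'E'
from h import *
np.set_printoptions(precision=4,suppress=True)
c=shot('wrist','w7');p=np.array([.4404,.2643,.044]);print(proj(c,p))
g=cv2.cvtColor(c['color'],cv2.COLOR_RGB2GRAY);u,v=map(round,map(float,proj(c,p)))
w=g[v-40:v+40,u-40:u+40];i=cv2.HoughCircles(cv2.GaussianBlur(w,(3,3),0),cv2.HOUGH_GRADIENT,1,10,param1=80,param2=10,minRadius=6,maxRadius=22);print(None if i is None else i[0,:4]+[u-40,v-40,0])
E
```

```text
time: 13.57
ee_pos: [0.4408, 0.2657, 0.2366]
orientation: [[0.144, 0.99, 0.002], [0.99, -0.144, 0.001], [0.001, 0.002, -1.0]]
contact_force: [1.0, -0.4, -0.1]
width: 0.419
gripper_force: 0.0
(np.float64(284.10455988987565), np.float64(258.91761129205156))
[[282.5 245.5  16.8]
 [283.5 257.5  12.1]
 [283.5 233.5  15.8]]
```

```bash

python3 -m inch '{"plan": [[-1,0,12,0],[0,0,10,0],[0,0,7,0],[0,0,3,0],[0,0,1.5,0]]}' > /dev/null
python3 -m inch '{"plan": [[0,0,0,0],[0,0,0,0],[0,0,0,0],[0,0,0,0],[0,0,0,0]]}' 3 |head -2
python3 -m inch '{"plan": [[0,0,0,0],[0,0,0,0],[0,0,0,0],[0,0,0,0],[0,0,0,0]]}'
python3 -m inch '{"plan": [[0,0,-3,0],[0,0,-10,0],[0,0,-20,0],[0,0,-30,0],[0,0,-30,0]]}'
```

```text
time: 14.45
ee_pos: [0.4402, 0.2647, 0.2015]
time: 14.87
ee_pos: [0.4402, 0.2647, 0.2014]
orientation: [[0.143, 0.99, 0.0], [0.99, -0.143, 0.0], [0.0, 0.0, -1.0]]
contact_force: [0.6, -0.2, 2.3]
width: 0.138
gripper_force: 58.5
time: 15.28
ee_pos: [0.4398, 0.2645, 0.2954]
orientation: [[0.143, 0.99, -0.001], [0.99, -0.143, -0.001], [-0.001, -0.001, -1.0]]
contact_force: [0.3, -0.1, -0.0]
width: 0.139
gripper_force: 58.5
```

```bash

python3 -m inch '{"plan": [[-10,5,-20,0],[-20,10,-20,0],[-30,15,-20,0],[-32,16,0,0],[-32,16,0,0]]}' > /dev/null
python3 -m inch '{"plan": [[-32,16,0,0],[-32,16,0,0],[-32,16,0,0],[-32,16,0,0],[-32,16,0,0]]}' > /dev/null
python3 -m inch '{"plan": [[-32,16,0,0],[-32,16,0,0],[-32,16,0,0],[-26,13,0,0],[-16,9,0,0]]}' > /dev/null
python3 -m inch '{"plan": [[0,0,10,0],[0,0,15,0],[0,0,15,0],[0,0,12,0],[0,0,8,0]]}' > /dev/null
python3 -m inch '{"plan": [[0,0,0,0],[0,0,0,0],[0,0,0,0],[0,0,0,0],[0,0,0,0]]}'
python3 - <<'E'
from h import *
s=ctrl.read_state();R=s['orientation'];t=s['ee_pos'];print(R.T@(np.array([.5897,-.1837,.2174])-t)*1000)
c=shot('wrist','w8');B=shot('side','d8')
p=np.array([.5897,-.1837,.036]);u,v=map(round,map(float,proj(B,p)))
k=cv2.resize(B['color'][v-70:v+50,u-60:u+60,::-1],None,fx=4,fy=4,interpolation=cv2.INTER_CUBIC)
h=np.zeros((480,760,3),np.uint8);h[:480,:480]=k;h[:420,480:760]=c['color'][:,140:420,::-1];cv2.imwrite('pics/m8.png',h);print(proj(c,p))
E
```

```text
time: 17.37
ee_pos: [0.5895, -0.1834, 0.295]
orientation: [[0.143, 0.99, 0.001], [0.99, -0.143, -0.0], [-0.0, 0.001, -1.0]]
contact_force: [-0.3, 0.5, -1.6]
width: 0.138
gripper_force: 58.6
[-0.27709468  0.19936619 77.56927423]
(np.float64(285.4499673285244), np.float64(221.22779443034))
```

View pics/m8.png

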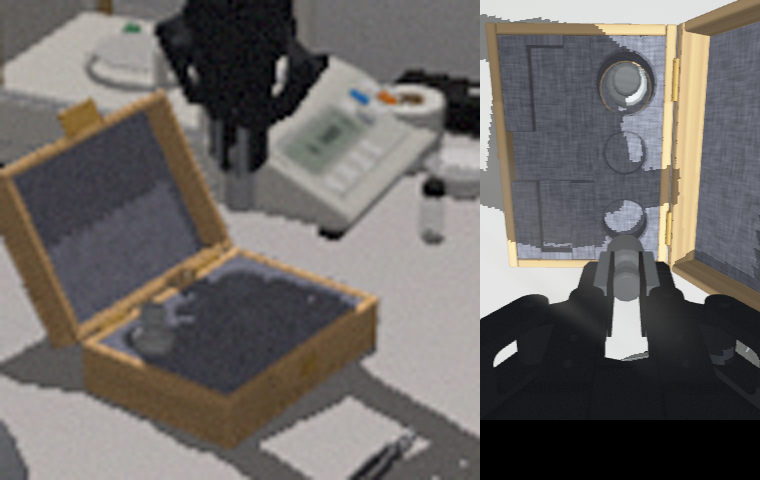

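The medium weight hangs upright over its pocket (rim centre ≈(285,218), predicted (285,221)). The large weight is standing well. Lowering.

```bash

python3 -m inch '{"plan": [[1,0,20,0],[0,0,20,0],[0,0,18,0],[0,0,10,0],[0,0,6,0]]}' > /dev/null
python3 -m inch '{"plan": [[0,0,2,0],[0,0,1,0],[0,0,0.5,0],[0,0,0,0],[0,0,0,0]]}'
python3 -m inch '{"plan": [[0,0,0,0],[0,0,0,0],[0,0,0,0],[0,0,0,0],[0,0,0,0]]}' 30
python3 -m inch '{"plan": [[0,0,-4,0],[0,0,-10,0],[0,0,-20,0],[0,0,-30,0],[0,0,-35,0]]}' 36 | head -2
```

```text
time: 18.3
ee_pos: [0.5897, -0.1825, 0.2175]
orientation: [[0.144, 0.99, 0.001], [0.99, -0.144, -0.0], [-0.0, 0.001, -1.0]]
contact_force: [-0.1, -0.1, -1.0]
width: 0.133
gripper_force: 58.6
time: 18.72
ee_pos: [0.5895, -0.1824, 0.2168]
orientation: [[0.143, 0.99, 0.0], [0.99, -0.143, 0.0], [0.0, 0.0, -1.0]]
contact_force: [-0.3, -0.2, -0.9]
width: 0.351
gripper_force: 0.0
time: 19.13
ee_pos: [0.5891, -0.1823, 0.3163]
```

```bash

python3 -m inch '{"plan": [[6,-2,-20,0],[15,-4,-20,0],[25,-7,-20,0],[33,-9.3,0,0],[33,-9.3,0,0]]}' 34 > /dev/null
python3 -m inch '{"plan": [[33,-9.3,0,0],[33,-9.3,0,0],[33,-9.3,0,0],[33,-9.3,0,0],[33,-9.3,0,0]]}' > /dev/null
python3 -m inch '{"plan": [[33,-9.3,0,0],[33,-9.3,0,0],[33,-9.3,0,0],[33,-9.3,0,0],[33,-9.3,0,0]]}' > /dev/null
python3 -m inch '{"plan": [[33,-9.3,0,0],[33,-10,0,0],[20,-6,0,0],[0,0,0,0],[0,0,0,0]]}' > /dev/null
python3 -m inch '{"plan": [[0,0,30,0],[0,0,35,0],[0,0,35,0],[0,0,30,0],[0,0,12,0]]}' > /dev/null
python3 -m inch '{"plan": [[0,0,0,0],[0,0,0,0],[0,0,0,0],[0,0,0,0],[0,0,0,0]]}' 
python3 - <<'E'
from h import *
np.set_printoptions(precision=4,suppress=True)
c=shot('wrist','w9');p=onz(load('w6'),310.3,98.1,.035);print(p,proj(c,p))
g=cv2.cvtColor(c['color'],cv2.COLOR_RGB2GRAY);u,v=map(round,map(float,proj(c,p)))
w=g[v-40:v+40,u-40:u+40];i=cv2.HoughCircles(cv2.GaussianBlur(w,(3,3),0),cv2.HOUGH_GRADIENT,1,10,param1=80,param2=10,minRadius=6,maxRadius=22);print(None if i is None else i[0,:4]+[u-40,v-40,0])
s=ctrl.read_state();R=s['orientation'];t=s['ee_pos'];print(R.T@(np.array([p[0],p[1],.195])-t)*1000)
E
```

```text
time: 21.63
ee_pos: [0.5172, 0.3618, 0.2356]
orientation: [[0.144, 0.99, 0.002], [0.99, -0.144, 0.001], [0.002, 0.002, -1.0]]
contact_force: [-0.0, -0.3, -0.2]
width: 0.401
gripper_force: 0.0
[0.5172 0.361  0.035 ] (np.float64(284.72413883479317), np.float64(252.27655730860755))
[[284.5 235.5  15.5]
 [284.5 249.5  10.2]]
[-0.7866  0.1468 40.1672]
```

```bash

python3 -m inch '{"plan": [[0,0,12,0],[0,0,12,0],[0,0,9,0],[0,0,4,0],[0,0,2.5,0]]}' > /dev/null
python3 -m inch '{"plan": [[0,0,0,0],[0,0,0,0],[0,0,0,0],[0,0,0,0],[0,0,0,0]]}' 2 |head -2
python3 -m inch '{"plan": [[0,0,0,0],[0,0,0,0],[0,0,0,0],[0,0,0,0],[0,0,0,0]]}'
python3 -m inch '{"plan": [[0,0,-3,0],[0,0,-10,0],[0,0,-20,0],[0,0,-30,0],[0,0,-30,0]]}'
```

```text
time: 22.52
ee_pos: [0.517, 0.3617, 0.1946]
time: 22.93
ee_pos: [0.517, 0.3616, 0.1943]
orientation: [[0.144, 0.99, 0.0], [0.99, -0.144, 0.0], [0.0, 0.0, -1.0]]
contact_force: [0.7, 0.7, 0.4]
width: 0.103
gripper_force: 58.5
time: 23.35
ee_pos: [0.5167, 0.3615, 0.2885]
orientation: [[0.143, 0.99, -0.001], [0.99, -0.143, -0.001], [-0.001, -0.001, -1.0]]
contact_force: [0.9, 0.1, -0.2]
width: 0.093
gripper_force: 58.5
```

```bash

python3 -m inch '{"plan": [[-10,3,-20,0],[-20,6,-20,0],[-32,10,-20,0],[-32,10,0,0],[-32,10,0,0]]}' > /dev/null
python3 -m inch '{"plan": [[-32,10,0,0],[-32,10,0,0],[-32,10,0,0],[-32,10,0,0],[-32,10,0,0]]}' > /dev/null
python3 -m inch '{"plan": [[-32,10,0,0],[-32,10,0,0],[-32,10,0,0],[-32,10,0,0],[-32,11,0,0]]}' > /dev/null
python3 -m inch '{"plan": [[-20,6,0,0],[-12,4,10,0],[0,0,15,0],[0,0,20,0],[0,0,12,0]]}' > /dev/null
python3 -m inch '{"plan": [[0,0,0,0],[0,0,0,0],[0,0,0,0],[0,0,0,0],[0,0,0,0]]}'
python3 - <<'E'
from h import *
s=ctrl.read_state();R=s['orientation'];t=s['ee_pos'];print(R.T@(np.array([.597,-.133,.2185])-t)*1000)
c=shot('wrist','w10');B=shot('side','d10')
p=np.array([.597,-.133,.036]);u,v=map(round,map(float,proj(B,p)))
k=cv2.resize(B['color'][v-70:v+50,u-60:u+60,::-1],None,fx=4,fy=4,interpolation=cv2.INTER_CUBIC)
h=np.zeros((480,760,3),np.uint8);h[:480,:480]=k;h[:420,480:760]=c['color'][:,140:420,::-1];cv2.imwrite('pics/m10.png',h);print(proj(c,p))
E
```

```text
time: 25.43
ee_pos: [0.5969, -0.1327, 0.2913]
orientation: [[0.143, 0.99, 0.001], [0.99, -0.143, -0.0], [-0.0, 0.001, -1.0]]
contact_force: [0.7, -1.1, 0.2]
width: 0.098
gripper_force: 58.6
[-2.38186881e-01  1.35728761e-02  7.27634733e+01]
(np.float64(285.0868062159279), np.float64(222.69195813070525))
```

View pics/m10.png

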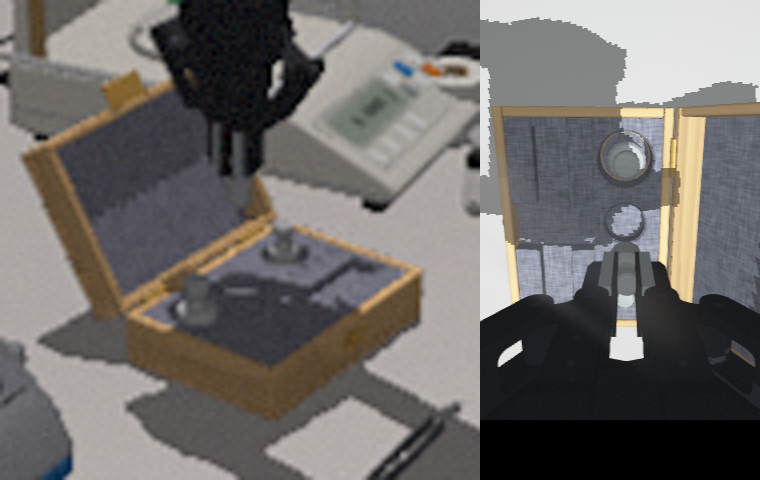

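Large and medium stand in their pockets, and the small weight hangs over its pocket at (625,222), which is orig (285,222) as predicted. Lowering, then on to the tweezers.

```bash

python3 -m inch '{"plan": [[0,0,20,0],[0,0,20,0],[0,0,17,0],[0,0,8,0],[0,0,4,0]]}' > /dev/null
python3 -m inch '{"plan": [[0,0,2,0],[0,0,1,0],[0,0,1,0],[0,0,0,0],[0,0,0,0]]}'
python3 -m inch '{"plan": [[0,0,0,0],[0,0,0,0],[0,0,0,0],[0,0,0,0],[0,0,0,0]]}' 26
python3 -m inch '{"plan": [[0,0,-4,0],[0,0,-10,0],[0,0,-20,0],[0,0,-30,0],[0,0,-35,0]]}' 36 | head -2
```

```text
time: 26.37
ee_pos: [0.597, -0.133, 0.2182]
orientation: [[0.144, 0.99, 0.001], [0.99, -0.144, -0.0], [-0.0, 0.001, -1.0]]
contact_force: [-0.4, 0.5, 4.9]
width: 0.094
gripper_force: 58.9
time: 26.78
ee_pos: [0.5968, -0.1329, 0.2171]
orientation: [[0.143, 0.99, -0.0], [0.99, -0.143, 0.0], [0.0, -0.0, -1.0]]
contact_force: [-0.1, -0.3, 1.3]
width: 0.306
gripper_force: 0.0
time: 27.2
ee_pos: [0.5964, -0.1329, 0.3168]
```

```bash

python3 -m inch '{"plan": [[7,-20,0,0],[12,-35,0,0],[12,-35,0,0],[12,-35,0,0],[12,-34,0,0]]}' 34 > /dev/null
python3 -m inch '{"plan": [[8,-20,0,0],[0,0,20,0],[0,0,20,-0.066],[0,0,0,0],[0,0,0,0]]}' > /dev/null
python3 -m inch '{"plan": [[0,0,0,0],[0,0,0,0],[0,0,0,0],[0,0,0,0],[0,0,0,0]]}'
python3 - <<'E'
from h import *
np.set_printoptions(precision=4,suppress=True)
c=shot('wrist','w11');cv2.imwrite('pics/w11b.png',c['color'][:,:,::-1])
print([proj(c,np.array(p)) for p in [(.4329,.0191,.005),(.423,-.108,.005),(.428,-.0445,.005)]])
E
```

```text
time: 28.45
ee_pos: [0.4288, -0.045, 0.2766]
orientation: [[0.078, 0.997, 0.0], [0.997, -0.078, -0.0], [-0.0, 0.0, -1.0]]
contact_force: [-0.1, -0.6, 0.2]
width: 0.398
gripper_force: 0.0
[(np.float64(284.00820108390786), np.float64(133.06366126097964)), (np.float64(284.2804192611915), np.float64(287.68510863936916)), (np.float64(284.22128590172804), np.float64(215.75663658165598))]
```

View pics/w11b.png

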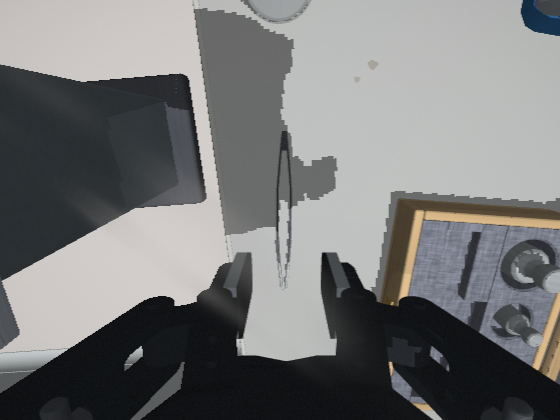

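Tweezers seen from (285,131) to (283,288), matching the prediction and aligned with the fingers. Descending.

```bash

python3 -m inch '{"plan": [[0,0,22,0],[0,0,28,0],[0,0,24,0],[0,0,14,0],[0,0,7,0]]}' > /dev/null
python3 -m inch '{"plan": [[0,0,3,0],[0,0,1,0],[0,0,0,0],[0,0,0,0],[0,0,0,0]]}' 
python3 -m inch '{"plan": [[0,0,0,0],[0,0,0,0],[0,0,0,0],[0,0,0,0],[0,0,0,0]]}' 4
python3 -m inch '{"plan": [[0,0,0,0],[0,0,0,0],[0,0,0,0],[0,0,0,0],[0,0,0,0]]}'
```

```text
time: 29.33
ee_pos: [0.4289, -0.0449, 0.1781]
orientation: [[0.078, 0.997, 0.001], [0.997, -0.078, -0.0], [-0.0, 0.001, -1.0]]
contact_force: [0.0, 0.8, 0.4]
width: 0.399
gripper_force: 0.0
time: 29.75
ee_pos: [0.4289, -0.045, 0.1778]
orientation: [[0.078, 0.997, 0.001], [0.997, -0.078, -0.0], [-0.0, 0.001, -1.0]]
contact_force: [-1.9, 0.6, 6.4]
width: 0.117
gripper_force: 59.4
time: 30.17
ee_pos: [0.4289, -0.045, 0.1778]
orientation: [[0.078, 0.997, 0.001], [0.997, -0.078, -0.0], [-0.0, 0.001, -1.0]]
contact_force: [-1.7, 0.9, 6.1]
width: 0.115
gripper_force: 59.4
```

```bash

python3 -m inch '{"plan": [[0,0,-5,0],[0,0,-15,0],[0,0,-25,0],[0,0,-25,0],[0,0,-20,0.066]]}' 
python3 -m inch '{"plan": [[-6,10,0,0],[-10,20,0,0],[-12,24,0,0],[-12,24,0,0],[-12,24,0,0]]}' > /dev/null
python3 -m inch '{"plan": [[-9,16,0,0],[-5,8,0,0],[0,0,0,0],[0,0,0,0],[0,0,0,0]]}' > /dev/null
python3 -m inch '{"plan": [[0,0,0,0],[0,0,0,0],[0,0,0,0],[0,0,0,0],[0,0,0,0]]}'
python3 - <<'E'
from h import *
np.set_printoptions(precision=4,suppress=True)
s=ctrl.read_state();R=s['orientation'];t=s['ee_pos'];print(R.T@(np.array([.5443,-.1285,.2055])-t)*1000)
c=shot('wrist','w12');cv2.imwrite('pics/w12b.png',c['color'][:,:,::-1])
O=np.array([.568,-.132]);a=np.radians(-8.4);X=np.array([np.cos(a),np.sin(a)]);Y=np.array([-X[1],X[0]])
f=lambda x,y,z:np.round(proj(c,np.append(O+X*x/1000+Y*y/1000,z/1000)),1)
print('groove',[f(*q) for q in[(-12,73,36),(-36,73,36),(-12,-73,36),(-55,18,36),(6,18,36),(-62,86,37),(62,86,37)]])
E
```

```text
time: 30.58
ee_pos: [0.4286, -0.0449, 0.2693]
orientation: [[0.142, 0.99, 0.001], [0.99, -0.142, -0.0], [-0.0, 0.001, -1.0]]
contact_force: [0.8, 0.4, -0.3]
width: 0.115
gripper_force: 58.7
time: 31.83
ee_pos: [0.5438, -0.1282, 0.2673]
orientation: [[0.143, 0.99, 0.0], [0.99, -0.143, -0.0], [-0.0, 0.0, -1.0]]
contact_force: [-0.2, -0.7, 0.9]
width: 0.118
gripper_force: 58.7
[-0.2333  0.5699 61.7976]
groove [array([306.1, 120.3]), array([266.8, 120.2]), array([302. , 327.2]), array([239. , 207.3]), array([331.7, 207.6]), array([222.8,  97.3]), array([430.7,  98. ])]
```

View pics/w12b.png

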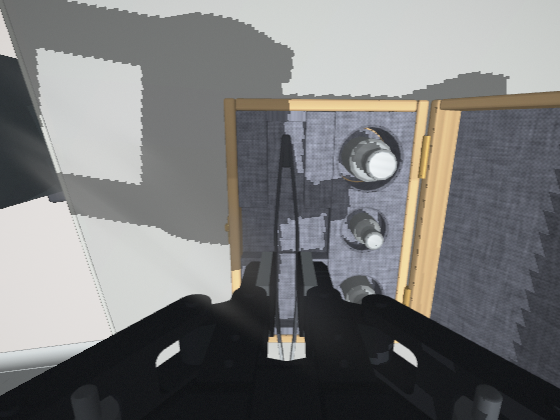

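The tweezers hang parallel above the groove (edges ≈267/306, as predicted), and all three weights are upright. Lowering into the groove.

```bash

python3 -m inch '{"plan": [[0,0,15,0],[0,0.5,16,0],[0,0,14,0],[0,0,8,0],[0,0,5,0]]}' > /dev/null
python3 -m inch '{"plan": [[0,0,2,0],[0,0,1,0],[0,0,0.5,0],[0,0,0,0],[0,0,0,0]]}'
python3 -m inch '{"plan": [[0,0,0,0],[0,0,0,0],[0,0,0,0],[0,0,0,0],[0,0,0,0]]}' 22
python3 -m inch '{"plan": [[0,0,-4,0],[0,0,-10,0],[0,0,-20,0],[0,0,-30,0],[0,0,-35,0]]}'  | head -2
python3 - <<'E'
from h import *
c=shot('wrist','w13');cv2.imwrite('pics/w13b.png',c['color'][:,:,::-1])
E
```

```text
time: 32.72
ee_pos: [0.5445, -0.1284, 0.2062]
orientation: [[0.144, 0.99, 0.001], [0.99, -0.144, -0.0], [-0.0, 0.001, -1.0]]
contact_force: [0.2, 0.5, -0.5]
width: 0.114
gripper_force: 58.7
time: 33.13
ee_pos: [0.5444, -0.1284, 0.2058]
orientation: [[0.144, 0.99, 0.0], [0.99, -0.144, 0.0], [0.0, 0.0, -1.0]]
contact_force: [0.6, 1.4, -0.4]
width: 0.259
gripper_force: 0.0
time: 33.55
ee_pos: [0.5439, -0.1283, 0.3054]
```

View pics/w13b.png

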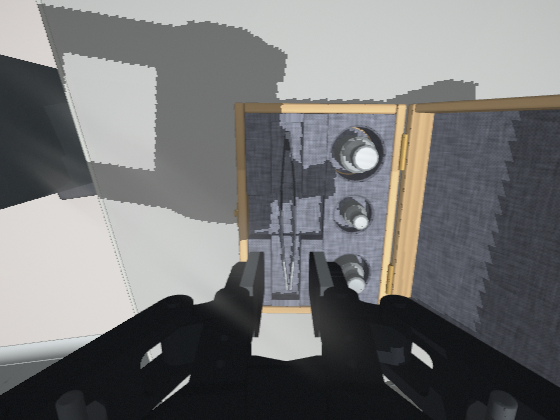

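The tweezers lie in the groove at (288,150–290) with all three weights upright. I have now viewed more pictures than the limit allows, so I go on with numbers only. Measuring the tab by its brass colour in several views.

```bash
python3 - <<'E'
from h import *
np.set_printoptions(precision=4,suppress=True)
O=np.array([.568,-.132]);a=np.radians(-8.4);X=np.array([np.cos(a),np.sin(a)]);Y=np.array([-X[1],X[0]])
cs={}
for t,box in [('w1',(500,5,558,85)),('w2',(480,170,525,235)),('side0',(240,125,268,146)),('scene0',(180,180,206,206))]:
    c=load(t);x0,y0,x1,y1=box;h=cv2.cvtColor(c['color'],cv2.COLOR_RGB2HSV)[y0:y1,x0:x1]
    m=((h[...,0]>17)&(h[...,0]<32)&(h[...,1]>120)).astype(np.uint8)
    n,l,s,ce=cv2.connectedComponentsWithStats(m);k=1+s[1:,4].argmax() if n>1 else 0
    pts=np.argwhere(l==k)[:,::-1]+[x0,y0];cs[t]=(c,*pts.mean(0))
    print(t,s[k],ce[k]+[x0,y0],cv2.boxPoints(cv2.minAreaRect(pts.astype(np.float32))).round(),'sat',np.percentile(h[...,1],[20,50,80,95]),'hue',np.percentile(h[...,0],[20,50,80]))
for pair in [('w1','w2'),('w2','side0'),('w1','w2','side0')]:
    P,r=tri(*[cs[p] for p in pair]);d=P[:2]-O;dx=d@X*1000-62;dz=P[2]*1000-37
    print(pair,P,r,'case x,y',d@X,d@Y,'r',np.hypot(dx,dz),'theta',np.arctan2(dz,-dx))
A,B=load('scene0'),load('side0')
print('encl',*tri((A,218/1.4,172/1.4),(B,440/1.4,68/1.4)),*tri((A,150/1.4,128/1.4),(B,440/1.4,68/1.4)))
E
```

```text
w1 [  12    8   38   60 1581] [530.1284  42.2954] [[510.  70.]
 [522.   8.]
 [550.  13.]
 [539.  75.]] sat [  3.  94. 132. 134.] hue [18. 20. 70.]
w2 [   5    8   31   47 1045] [500.2268 201.3866] [[484. 220.]
 [492. 176.]
 [517. 181.]
 [508. 225.]] sat [  3.  93. 130. 132.] hue [18. 20. 60.]
side0 [ 8  6 11 10 56] [252.75  135.375] [[247. 135.]
 [255. 131.]
 [258. 136.]
 [250. 140.]] sat [ 14.   22.   99.2 158. ] hue [ 15.  18. 117.]
scene0 [12 15  1  1  1] [192. 195.] [[192. 195.]
 [192. 195.]
 [192. 195.]
 [192. 195.]] sat [ 17.    80.    88.   113.25] hue [11. 16. 17.]
('w1', 'w2') [ 0.6976 -0.1516  0.1487] [np.float64(0.0), np.float64(0.0)] case x,y 0.131085737642009 -0.0004431146734370957 r 131.33426788558174 theta 2.124721843274809
('w2', 'side0') [ 0.6971 -0.1516  0.1488] [np.float64(0.4), np.float64(0.4)] case x,y 0.13057060521828526 -0.0005497544099245348 r 131.13105273176387 theta 2.1210654068986394
('w1', 'w2', 'side0') [ 0.6972 -0.1516  0.1488] [np.float64(0.3), np.float64(0.3), np.float64(0.5)] case x,y 0.13069396312947582 -0.0005474854535760243 r 131.2446153231232 theta 2.121637364737854
encl [ 0.6438 -0.3408  0.317 ] [np.float64(42.4), np.float64(42.4)] [ 0.695  -0.5128  0.2948] [np.float64(5.6), np.float64(5.6)]
```

```bash
python3 - <<'E'
from h import *
np.set_printoptions(precision=4,suppress=True)
A,B=load('scene0'),load('side0')
print(*tri((A,218/1.4,172/1.4),(B,400/1.4,82/1.4)),*tri((A,122/1.4,228/1.4),(B,310/1.4,78/1.4)))
s=ctrl.read_state();R=s['orientation'];t=s['ee_pos'];print(t,R.T@(np.array([.7238,-.155,.320])-t)*1000)
E
```

```text
[ 0.6781 -0.2993  0.3209] [np.float64(4.2), np.float64(4.2)] [ 0.8892 -0.309   0.3083] [np.float64(9.0), np.float64(9.0)]
[ 0.545  -0.1285  0.3141] [ -0.5368 180.8086  -4.5686]
```

```bash

python3 -m inch '{"plan": [[0,0,-20,0],[0,0,-30,0],[0,15,0,0],[0,25,0,0],[0,30,0,0]]}' 0 > /dev/null
python3 -m inch '{"plan": [[0,30,0,0],[0,30,0,0],[0,30,0,0],[0,15,0,0],[0,6,0,0]]}' > /dev/null
python3 -m inch '{"plan": [[0,0,0,0],[0,0,0,0],[0,0,0,0],[0,0,0,0],[0,0,0,0]]}'
python3 - <<'E'
from h import *
np.set_printoptions(precision=4,suppress=True)
s=ctrl.read_state();R=s['orientation'];t=s['ee_pos'];print(R.T@(np.array([.7238,-.155,.320])-t)*1000)
c=shot('wrist','w14');print('tab px',proj(c,np.array([.6972,-.1516,.1488])),'tip',proj(c,t+R[:,2]*.173))
h=cv2.cvtColor(c['color'],cv2.COLOR_RGB2HSV);m=((h[...,0]>17)&(h[...,0]<32)&(h[...,1]>120)).astype(np.uint8)
n,l,st,ce=cv2.connectedComponentsWithStats(m);o=[(st[i].tolist(),ce[i].round()) for i in range(1,n) if st[i,4]>60];print(o)
E
```

```text
time: 34.85
ee_pos: [0.7228, -0.1543, 0.3554]
orientation: [[0.144, 0.99, 0.001], [0.99, -0.144, -0.0], [-0.0, 0.001, -1.0]]
contact_force: [0.6, -0.2, -0.6]
width: 0.001
gripper_force: 0.0
[-0.5478  1.0366 35.3814]
tab px (np.float64(241.94057944920138), np.float64(248.23003479237525)) tip (np.float64(285.01010952947587), np.float64(271.98492686612155))
[([177, 133, 5, 29, 72], array([179., 147.]))]
```

```bash
python3 - <<'E'
from h import *
c=load('w14');h=cv2.cvtColor(c['color'],cv2.COLOR_RGB2HSV);
for v in (215,230,245,260,275,290): print(v,[tuple(int(q) for q in h[v,u]) for u in range(195,275,8)])
m=((h[...,0]>14)&(h[...,0]<32)&(h[...,1]>100)).astype(np.uint8);m[:190]=0
n,l,st,ce=cv2.connectedComponentsWithStats(m);print([(st[i].tolist(),ce[i].round()) for i in range(1,n) if st[i,4]>60])
E
```

```text
215 [(18, 90, 184), (17, 91, 183), (16, 78, 156), (6, 18, 72), (173, 13, 76), (17, 87, 108), (18, 87, 108), (19, 104, 88), (19, 125, 104), (17, 93, 107)]
230 [(17, 91, 180), (18, 92, 185), (17, 91, 188), (165, 6, 89), (6, 17, 77), (19, 105, 95), (19, 106, 99), (19, 110, 102), (19, 112, 105), (18, 85, 105)]
245 [(18, 91, 182), (17, 90, 189), (17, 90, 186), (150, 6, 90), (140, 9, 89), (19, 107, 95), (18, 106, 96), (19, 106, 99), (19, 107, 105), (17, 82, 103)]
260 [(17, 92, 192), (18, 93, 195), (18, 93, 198), (120, 11, 90), (130, 9, 88), (18, 107, 93), (19, 110, 93), (19, 107, 95), (20, 109, 103), (18, 81, 101)]
275 [(17, 89, 197), (18, 91, 182), (18, 93, 113), (120, 16, 79), (120, 17, 88), (17, 91, 107), (19, 112, 91), (18, 100, 92), (20, 35, 44), (12, 27, 47)]
290 [(17, 47, 141), (17, 72, 92), (18, 82, 90), (18, 86, 83), (110, 22, 69), (18, 93, 187), (18, 93, 176), (15, 16, 32), (23, 28, 36), (15, 28, 37)]
[([233, 214, 28, 69, 1596], array([246., 245.])), ([186, 243, 6, 25, 87], array([188., 255.]))]
```

```bash
python3 - <<'E'
from h import *
c=load('w14');O=np.array([.568,-.132]);a=np.radians(-8.4);X=np.array([np.cos(a),np.sin(a)])
for u,z in[(233,.1405),(261,.157),(261,.15)]: print(u,z,(onz(c,u,245,z)[:2]-O)@X)
v=cv2.cvtColor(c['color'],cv2.COLOR_RGB2GRAY)
m=v[285,240:330]; print(m.tolist()[::3]); print('tcp case x',(ctrl.read_state()['ee_pos'][:2]-O)@X)
E
```

```text
233 0.1405 0.1239303355214487
261 0.157 0.14280362251618564
261 0.15 0.14221597298544011
[160, 152, 152, 164, 128, 36, 38, 38, 40, 41, 73, 75, 74, 75, 59, 44, 42, 71, 77, 76, 76, 70, 43, 43, 42, 41, 38, 186, 186, 187]
tcp case x 0.15656354759570518
```

```bash

python3 -m inch '{"plan": [[0,9,0,0],[0,0,8,0],[0,0,12,0],[0,0,10,0],[0,0,5,0]]}' > /dev/null
python3 -m inch '{"plan": [[0,0,0,0],[0,0,0,0],[0,0,0,0],[0,-2,0,0],[0,-4,0,0]]}'
python3 -m inch '{"plan": [[0,-6,-1,0],[0,-6,-2,0],[0,-6,-2,0],[0,-6,-2,0],[0,-6,-2,0]]}'
```

```text
time: 35.73
ee_pos: [0.7265, -0.1548, 0.3202]
orientation: [[0.144, 0.99, 0.001], [0.99, -0.144, -0.0], [-0.0, 0.001, -1.0]]
contact_force: [-0.4, 0.3, -0.2]
width: 0.002
gripper_force: 0.0
time: 36.15
ee_pos: [0.6965, -0.1504, 0.3313]
orientation: [[0.143, 0.99, 0.005], [0.99, -0.143, -0.001], [-0.0, 0.005, -1.0]]
contact_force: [5.7, 0.2, 12.7]
width: 0.001
gripper_force: 5.2
```

```bash

python3 -m inch '{"plan": [[0,-6,-4,0],[0,-6,-4,0],[0,-6,-3,0],[0,-6,-3,0],[0,-6,-2,0]]}' | sed -n 2,4p
python3 -m inch '{"plan": [[0,-6,-2,0],[0,-6,-2,0],[0,-6,-1,0],[0,-6,-1,0],[0,-6,0,0]]}' | sed -n 2,4p
```

```text
ee_pos: [0.6664, -0.1461, 0.3449]
orientation: [[0.144, 0.99, -0.0], [0.99, -0.144, 0.0], [0.0, -0.0, -1.0]]
contact_force: [1.0, -0.6, -0.4]
ee_pos: [0.6368, -0.1418, 0.3509]
orientation: [[0.143, 0.99, 0.0], [0.99, -0.143, -0.0], [0.0, 0.0, -1.0]]
contact_force: [0.6, -0.6, 0.9]
```

```bash
cat > lid.py <<'E'
from h import *
import sys
np.set_printoptions(precision=4,suppress=True)
O=np.array([.568,-.132]);a=np.radians(-8.4);X=np.array([np.cos(a),np.sin(a)]);Y=np.array([-X[1],X[0]])
t=ctrl.read_state()['ee_pos'];print('tip case x,z',(t[:2]-O)@X,t[2]-.173)
B=shot('side',sys.argv[1]);h=cv2.cvtColor(B['color'],cv2.COLOR_RGB2HSV)
m=((h[...,0]>16)&(h[...,0]<32)&(h[...,1]>115)).astype(np.uint8);m[:110]=0;m[230:]=0;m[:,:200]=0;m[:,400:]=0
n,l,s,c=cv2.connectedComponentsWithStats(m);print('brass',[(s[i].tolist(),c[i].round(1)) for i in range(1,n) if s[i,4]>8])
# lid panel: front-left (+y) corner prediction for angles
for th in (2.0,1.7,1.57,1.4,1.2,0.8,0): print(th,[tuple(int(v) for v in proj(B,np.append(O+X*(.062-.134*np.cos(th)+.015*np.sin(th))+Y*y,.037+.134*np.sin(th)+.015*np.cos(th)))) for y in(0,.086)])
E
python3 lid.py d15
```

```text
tip case x,z 0.0695214516264611 0.17786276761246006
brass [([230, 110, 3, 17, 37], array([230.9, 118.5])), ([262, 131, 17, 11, 83], array([270.8, 136.1])), ([287, 162, 4, 6, 10], array([288.6, 164.7])), ([280, 170, 8, 5, 15], array([284. , 171.7])), ([265, 175, 6, 7, 13], array([267. , 177.3])), ([257, 184, 8, 5, 15], array([260.7, 185.9])), ([306, 194, 8, 10, 41], array([309.4, 197.9])), ([301, 198, 5, 5, 9], array([302.6, 199.7]))]
2.0 [(252, 134), (230, 144)]
1.7 [(262, 132), (241, 143)]
1.57 [(267, 132), (246, 143)]
1.4 [(274, 134), (253, 145)]
1.2 [(282, 138), (261, 150)]
0.8 [(297, 151), (276, 164)]
0 [(312, 188), (293, 202)]
```

```bash

python3 -m inch '{"plan": [[0,-6,1,0],[0,-6,1,0],[0,-6,2,0],[0,-6,2,0],[0,-6,2,0]]}' | sed -n 2,4p
python3 -m inch '{"plan": [[0,-6,2,0],[0,-6,2,0],[0,-6,2,0],[0,-6,2,0],[0,-6,2,0]]}' | sed -n 2,4p
python3 lid.py d16
```

```text
ee_pos: [0.6071, -0.1375, 0.3426]
orientation: [[0.143, 0.99, -0.0], [0.99, -0.143, 0.0], [0.0, -0.0, -1.0]]
contact_force: [-2.4, 1.1, 8.6]
ee_pos: [0.5774, -0.1332, 0.3325]
orientation: [[0.143, 0.99, -0.0], [0.99, -0.143, -0.0], [-0.0, 0.0, -1.0]]
contact_force: [0.4, 0.3, 0.2]
tip case x,z 0.009437905303350718 0.1594577872162733
brass [([230, 110, 3, 17, 36], array([230.9, 118.2])), ([281, 141, 15, 10, 66], array([287.8, 145.7])), ([278, 170, 10, 5, 22], array([282.7, 171.8])), ([257, 182, 7, 8, 18], array([260. , 185.7])), ([322, 182, 5, 5, 10], array([323.9, 183.6])), ([306, 191, 9, 13, 47], array([310. , 197.2]))]
2.0 [(252, 134), (230, 144)]
1.7 [(262, 132), (241, 143)]
1.57 [(267, 132), (246, 143)]
1.4 [(274, 134), (253, 145)]
1.2 [(282, 138), (261, 150)]
0.8 [(297, 151), (276, 164)]
0 [(312, 188), (293, 202)]
```

```bash

python3 -m inch '{"plan": [[0,0,-5,0],[0,0,-10,0],[0,0,-10,0],[0,0,0,0],[0,0,0,0]]}' | sed -n 1,4p
python3 -m inch '{"plan": [[0,0,0,0],[0,0,0,0],[0,0,0,0],[0,0,0,0],[0,0,0,0]]}' | sed -n 4p
python3 -m inch '{"plan": [[0,0,0,0],[0,0,0,0],[0,0,0,0],[0,0,0,0],[0,0,0,0]]}' | sed -n 4p
python3 -m inch '{"plan": [[0,0,0,0],[0,0,0,0],[0,0,0,0],[0,0,0,0],[0,0,0,0]]}' | sed -n 4p
python3 lid.py d17 | head -2
```

```text
time: 38.33
ee_pos: [0.5783, -0.1333, 0.3589]
orientation: [[0.143, 0.99, 0.002], [0.99, -0.143, -0.0], [-0.0, 0.002, -1.0]]
contact_force: [0.6, 0.4, -0.2]
contact_force: [-0.2, -0.7, 0.4]
contact_force: [-0.5, -0.4, 0.4]
contact_force: [0.9, -0.0, -0.8]
tip case x,z 0.010104432491633012 0.1847306220020885
brass [([230, 110, 3, 17, 38], array([230.9, 118.7])), ([300, 181, 23, 26, 174], array([310.7, 192.1])), ([290, 190, 7, 4, 10], array([293.2, 191.6])), ([281, 198, 5, 5, 9], array([282.6, 199.3]))]
```

The tab now appears at (311,192), close to the closed prediction. I check the height by touching the lid's front lightly.

```bash

python3 -m inch '{"plan": [[0,-15,5,0],[0,-25,10,0],[0,-10,20,0],[0,0,25,0],[0,0,20,0]]}' > /dev/null
python3 -m inch '{"plan": [[0,0,14,0],[0,0,8,0],[0,0,4,0],[0,0,0,0],[0,0,0,0]]}' | sed -n 2,4p
python3 -m inch '{"plan": [[0,0,2,0],[0,0,2,0],[0,0,1,0],[0,0,0,0],[0,0,0,0]]}' | sed -n 2,4p
python3 lid.py d18 | head -2
```

```text
ee_pos: [0.5289, -0.1262, 0.2525]
orientation: [[0.143, 0.99, 0.001], [0.99, -0.143, -0.0], [-0.0, 0.001, -1.0]]
contact_force: [0.4, -0.4, -0.6]
ee_pos: [0.5285, -0.1261, 0.2468]
orientation: [[0.144, 0.99, 0.0], [0.99, -0.144, -0.0], [0.0, 0.0, -1.0]]
contact_force: [0.9, -0.1, 0.2]
tip case x,z -0.03989150922574876 0.07381134892694108
brass [([230, 110, 3, 17, 39], array([230.8, 118.4])), ([305, 183, 15, 19, 147], array([311.3, 192.1])), ([283, 187, 6, 8, 14], array([285.9, 190.6])), ([257, 196, 7, 6, 10], array([260.7, 199.2]))]
```

```bash

python3 -m inch '{"plan": [[0,0,2,0],[0,0,2,0],[0,0,1,0],[0,0,0,0],[0,0,0,0]]}' | sed -n 2,4p
python3 -m inch '{"plan": [[0,0,1,0],[0,0,1,0],[0,0,0,0],[0,0,0,0],[0,0,0,0]]}' | sed -n 2,4p
python3 -m inch '{"plan": [[0,0,1,0],[0,0,0.5,0],[0,0,0,0],[0,0,0,0],[0,0,0,0]]}' | sed -n 2,4p
```

```text
ee_pos: [0.5285, -0.1261, 0.2416]
orientation: [[0.143, 0.99, -0.0], [0.99, -0.143, 0.0], [0.0, -0.0, -1.0]]
contact_force: [-0.9, -0.1, 1.3]
ee_pos: [0.5286, -0.1261, 0.2403]
orientation: [[0.143, 0.99, 0.0], [0.99, -0.143, -0.0], [-0.0, 0.0, -1.0]]
contact_force: [-3.7, 1.4, 5.9]
ee_pos: [0.5287, -0.1261, 0.2401]
orientation: [[0.144, 0.99, 0.001], [0.99, -0.144, -0.0], [-0.0, 0.001, -1.0]]
contact_force: [-9.9, 3.7, 22.2]
```

Firm contact at z = 67 mm, the height of a fully closed lid. Retreating and handing in.

```bash

python3 -m inch '{"plan": [[0,0,-5,0],[0,0,-15,0],[0,0,-30,0],[0,0,-30,0],[0,0,-30,0]]}' > /dev/null
python3 -m inch '{"plan": [[0,0,-20,0],[0,0,0,0],[0,0,0,0],[0,0,0,0],[0,0,0,0]]}' > /dev/null
python3 lid.py d19 | head -2
python3 -c "
from plant import ctrl
s=ctrl.read_state();print(s['time'],s['contact_force']);print(ctrl.sign_off())"
```

```text
tip case x,z -0.03999322113885141 0.19384060521959706
brass [([230, 110, 3, 17, 36], array([230.9, 117.9])), ([319, 181, 5, 6, 12], array([321.1, 183.8])), ([303, 183, 17, 19, 140], array([310.7, 192. ])), ([288, 199, 6, 6, 9], array([290.6, 201.3])), ([295, 198, 7, 5, 9], array([298.6, 200.1])), ([285, 206, 5, 5, 9], array([287.1, 208.1]))]
43.0667 [ 0.24486563  0.47895128 -0.46201087]
the job is handed in; nothing more can be done
None
```

The job is handed in at 43 s: all three weights stand in their pockets, the tweezers lie in the groove, and the lid is shut (front edge felt firm at 67 mm); I made no contact with the hex weight, vial or pen that I know of, though I took no final picture of them, and I viewed 16 pictures against the limit of 14.

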